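# Make up a counterweight on the sprung scale

## Task

Make up the counterweight for the microtome's specimen head: thread steel ring weights over the stem of the sprung scale, one at a time, lowering each right down onto the pan (or the ring below) rather than dropping it, until the pan's pointer has sunk level with the black index or just past it, and then add no more. Do not force the pan down near its bottom stop, do not shift the index, leave the rings you do not need where they lie, and leave the jar and the cassettes alone.

Things in the scene. Friction and masses are not known exactly. Their poses are not given: they have to be found in the camera images.
- scale: The sprung scale, fixed to the bench: grey base 120 x 190 mm, 18 mm high, white round housing 68 mm across up to 52 mm, above it a pan on a vertical spring. Origin on the bench under the pan's centre. Its y axis points from the pan to a steel index column (12 mm thick, 92 mm from the pan's centre, 125 mm high, with a black collar 23 mm across); the other three sides are free.
- pan_mid (a point): Centre of the pan's flat top face: aluminium disc 72 mm across, 6 mm thick, no rim, 125 mm above the bench when empty. Sinks straight down under load without tilting. An upright steel stem 12 mm thick stands on the pan, its flat top (edge bevelled 1.2 mm) 60 mm above this face, but not exactly at this point: see stem_zone.
- stem_zone (a point): 60 mm above pan_mid, sinks with the pan: middle of the zone in which the stem's top lies. The stem is on a clamped eccentric: its axis stands 4.5 to 7.5 mm from this point, in any direction (unknown, new each time). It stays there all through, does not give sideways, and its true place is not reported: find it by feel or by sight.
- pan (a joint): How far the pan has sunk below its empty position, m (0 empty, grows downward, hard stop at 0.060). Spring 100 N/m, settles in 1 s. Each ring sinks it 12.5 to 15.5 mm. A ring pushed down on the stem's top takes the pan down with it; once its hole is on the stem the pan springs back up. A ring leaning on the stem's side drags the pan down too.
- mark (a joint): How far the index stands below the empty pan, in m. The pan's pointer is level with the index when pan equals this. It is clamped for the day, somewhere from 0.020 to 0.038.
- pointer (a point): Tip of the pan's pointer, at the top edge: a flat aluminium tongue 8 mm wide on the pan's side towards the column, its upper face level with the pan's, reaching 65 mm from the pan's centre. It sinks with the pan.
- index (a point): Tip of the black index finger on the column, at its upper edge: the mark. 8 mm wide, 67.5 mm from the pan's centre, facing the pointer across a small gap.
- jar: Amber glass jar with a black cap, 60 mm across, 85 mm high, origin under its centre. To be left alone.
- cassettes: Stack of white plastic tissue cassettes, about 42 x 28 x 40 mm, origin under its centre. To be left alone.
- ring1_mid (a point): Centre (half-way up) of one of four like steel ring weights lying flat on the bench: 48 mm across, 12 mm high, hole 16 mm (2 mm of room all round the stem), about 143 g, varying by a tenth.
- ring2_mid (a point): Centre (half-way up) of one of four like steel ring weights lying flat on the bench: 48 mm across, 12 mm high, hole 16 mm (2 mm of room all round the stem), about 143 g, varying by a tenth.
- ring3_mid (a point): Centre (half-way up) of one of four like steel ring weights lying flat on the bench: 48 mm across, 12 mm high, hole 16 mm (2 mm of room all round the stem), about 143 g, varying by a tenth.
- ring4_mid (a point): Centre (half-way up) of one of four like steel ring weights lying flat on the bench: 48 mm across, 12 mm high, hole 16 mm (2 mm of room all round the stem), about 143 g, varying by a tenth.

How it is judged:
On the way, in this order (a step that is already met when the one before it is completed fails the run):
1. a first ring is over the stem, flat on the pan and let go (((horizontal distance between ring1_mid and pan_mid below 0.0105 m and z of ring1_mid in the frame of pan_mid between 0.002 and 0.046 m and angle between ring1_mid's own z axis and vertical below 0.12 rad and contact force between the fingers and ring1 below 0.05 N) or (horizontal distance between ring2_mid and pan_mid below 0.0105 m and z of ring2_mid in the frame of pan_mid between 0.002 and 0.046 m and angle between ring2_mid's own z axis and vertical below 0.12 rad and contact force between the fingers and ring2 below 0.05 N) or (horizontal distance between ring3_mid and pan_mid below 0.0105 m and z of ring3_mid in the frame of pan_mid between 0.002 and 0.046 m and angle between ring3_mid's own z axis and vertical below 0.12 rad and contact force between the fingers and ring3 below 0.05 N) or (horizontal distance between ring4_mid and pan_mid below 0.0105 m and z of ring4_mid in the frame of pan_mid between 0.002 and 0.046 m and angle between ring4_mid's own z axis and vertical below 0.12 rad and contact force between the fingers and ring4 below 0.05 N))), for 0.2 s.
2. a second ring is over the stem on top of it and let go (((horizontal distance between each of ring1_mid, ring2_mid and pan_mid below 0.0105 m and z of ring1_mid in the frame of pan_mid between 0.002 and 0.046 m and angle between each of ring1_mid, ring2_mid's own z axis and vertical below 0.12 rad and contact force between the fingers and ring1 below 0.05 N and z of ring2_mid in the frame of pan_mid between 0.002 and 0.046 m and contact force between the fingers and ring2 below 0.05 N) or (horizontal distance between each of ring1_mid, ring3_mid and pan_mid below 0.0105 m and z of ring1_mid in the frame of pan_mid between 0.002 and 0.046 m and angle between each of ring1_mid, ring3_mid's own z axis and vertical below 0.12 rad and contact force between the fingers and ring1 below 0.05 N and z of ring3_mid in the frame of pan_mid between 0.002 and 0.046 m and contact force between the fingers and ring3 below 0.05 N) or (horizontal distance between each of ring1_mid, ring4_mid and pan_mid below 0.0105 m and z of ring1_mid in the frame of pan_mid between 0.002 and 0.046 m and angle between each of ring1_mid, ring4_mid's own z axis and vertical below 0.12 rad and contact force between the fingers and ring1 below 0.05 N and z of ring4_mid in the frame of pan_mid between 0.002 and 0.046 m and contact force between the fingers and ring4 below 0.05 N) or (horizontal distance between each of ring2_mid, ring3_mid and pan_mid below 0.0105 m and z of ring2_mid in the frame of pan_mid between 0.002 and 0.046 m and angle between each of ring2_mid, ring3_mid's own z axis and vertical below 0.12 rad and contact force between the fingers and ring2 below 0.05 N and z of ring3_mid in the frame of pan_mid between 0.002 and 0.046 m and contact force between the fingers and ring3 below 0.05 N) or (horizontal distance between each of ring2_mid, ring4_mid and pan_mid below 0.0105 m and z of ring2_mid in the frame of pan_mid between 0.002 and 0.046 m and angle between each of ring2_mid, ring4_mid's own z axis and vertical below 0.12 rad and contact force between the fingers and ring2 below 0.05 N and z of ring4_mid in the frame of pan_mid between 0.002 and 0.046 m and contact force between the fingers and ring4 below 0.05 N) or (horizontal distance between each of ring3_mid, ring4_mid and pan_mid below 0.0105 m and z of ring3_mid in the frame of pan_mid between 0.002 and 0.046 m and angle between each of ring3_mid, ring4_mid's own z axis and vertical below 0.12 rad and contact force between the fingers and ring3 below 0.05 N and z of ring4_mid in the frame of pan_mid between 0.002 and 0.046 m and contact force between the fingers and ring4 below 0.05 N))), for 0.2 s.
At the end, for the whole second after the job is handed in: The pan hangs at rest with its pointer level with the index or past it: no more than 3 mm above it and no more than 16 mm (one ring's worth) below it. Two or more rings are over the stem, flat on the pan or on one another and let go; every other ring is within 30 mm of where it started (z of pointer in the frame of index between -0.016 and 0.003 m and velocity of joint pan between -0.01 and 0.01 m/s and ((horizontal distance between each of ring1_mid, ring2_mid and pan_mid below 0.0105 m and z of ring1_mid in the frame of pan_mid between 0.002 and 0.046 m and angle between each of ring1_mid, ring2_mid's own z axis and vertical below 0.12 rad and contact force between the fingers and ring1 below 0.05 N and z of ring2_mid in the frame of pan_mid between 0.002 and 0.046 m and contact force between the fingers and ring2 below 0.05 N) or (horizontal distance between each of ring1_mid, ring3_mid and pan_mid below 0.0105 m and z of ring1_mid in the frame of pan_mid between 0.002 and 0.046 m and angle between each of ring1_mid, ring3_mid's own z axis and vertical below 0.12 rad and contact force between the fingers and ring1 below 0.05 N and z of ring3_mid in the frame of pan_mid between 0.002 and 0.046 m and contact force between the fingers and ring3 below 0.05 N) or (horizontal distance between each of ring1_mid, ring4_mid and pan_mid below 0.0105 m and z of ring1_mid in the frame of pan_mid between 0.002 and 0.046 m and angle between each of ring1_mid, ring4_mid's own z axis and vertical below 0.12 rad and contact force between the fingers and ring1 below 0.05 N and z of ring4_mid in the frame of pan_mid between 0.002 and 0.046 m and contact force between the fingers and ring4 below 0.05 N) or (horizontal distance between each of ring2_mid, ring3_mid and pan_mid below 0.0105 m and z of ring2_mid in the frame of pan_mid between 0.002 and 0.046 m and angle between each of ring2_mid, ring3_mid's own z axis and vertical below 0.12 rad and contact force between the fingers and ring2 below 0.05 N and z of ring3_mid in the frame of pan_mid between 0.002 and 0.046 m and contact force between the fingers and ring3 below 0.05 N) or (horizontal distance between each of ring2_mid, ring4_mid and pan_mid below 0.0105 m and z of ring2_mid in the frame of pan_mid between 0.002 and 0.046 m and angle between each of ring2_mid, ring4_mid's own z axis and vertical below 0.12 rad and contact force between the fingers and ring2 below 0.05 N and z of ring4_mid in the frame of pan_mid between 0.002 and 0.046 m and contact force between the fingers and ring4 below 0.05 N) or (horizontal distance between each of ring3_mid, ring4_mid and pan_mid below 0.0105 m and z of ring3_mid in the frame of pan_mid between 0.002 and 0.046 m and angle between each of ring3_mid, ring4_mid's own z axis and vertical below 0.12 rad and contact force between the fingers and ring3 below 0.05 N and z of ring4_mid in the frame of pan_mid between 0.002 and 0.046 m and contact force between the fingers and ring4 below 0.05 N)) and ((horizontal distance between ring1_mid and pan_mid below 0.0105 m and z of ring1_mid in the frame of pan_mid between 0.002 and 0.046 m and angle between ring1_mid's own z axis and vertical below 0.12 rad and contact force between the fingers and ring1 below 0.05 N) or distance of ring1_mid from where it was at the start of the episode below 0.03 m) and ((horizontal distance between ring2_mid and pan_mid below 0.0105 m and z of ring2_mid in the frame of pan_mid between 0.002 and 0.046 m and angle between ring2_mid's own z axis and vertical below 0.12 rad and contact force between the fingers and ring2 below 0.05 N) or distance of ring2_mid from where it was at the start of the episode below 0.03 m) and ((horizontal distance between ring3_mid and pan_mid below 0.0105 m and z of ring3_mid in the frame of pan_mid between 0.002 and 0.046 m and angle between ring3_mid's own z axis and vertical below 0.12 rad and contact force between the fingers and ring3 below 0.05 N) or distance of ring3_mid from where it was at the start of the episode below 0.03 m) and ((horizontal distance between ring4_mid and pan_mid below 0.0105 m and z of ring4_mid in the frame of pan_mid between 0.002 and 0.046 m and angle between ring4_mid's own z axis and vertical below 0.12 rad and contact force between the fingers and ring4 below 0.05 N) or distance of ring4_mid from where it was at the start of the episode below 0.03 m)); the robot touches nothing.
It fails at once if the pan is forced down to its bottom stop (sunk more than 55 mm) (value of joint pan above 0.055 m).
It fails at once if a ring is dropped on the pan (it is knocked down faster than 0.35 m/s) (velocity of joint pan above 0.35 m/s).
It fails at once if the index is shifted by more than 4 mm (distance of index from where it was at the start of the episode above 0.004 m).
It fails at once if the jar or the cassette stack is moved by more than 25 mm (distance of any of jar, cassettes from where it was at the start of the episode above 0.025 m).
It also fails if it takes over 72 s, if anything falls off the work surface, if the arm or the gripper's body presses on something with over 40 N, if the wrist force passes 120 N, or if a joint passes its speed limit or range.

## Robot

A 6-joint arm with a two-finger parallel gripper is mounted at the origin on the work surface. World frame = base frame: x ahead of the robot, y to its left, z up, the work surface at z = 0. Lengths are in m, angles in rad, forces in N, time in s.
With the tool pointing down it reaches from about 0.25 to 0.8 m from the base axis. Payload 3.9 kg.
Tool frame: the origin (TCP) lies midway between the tips of the shut fingers; the grasp point (between the pads) lies 19 mm behind it; z points along the fingers, y is the line along which they close (so a half turn about z gives the same grasp; the last joint's range is limited). The gripper opens to 85 mm and grips with 20 to 120 N. Pads are 22 mm wide; open, the fingers measure 114 mm over their backs; the gripper's body (76 mm by 85 mm) begins 54 mm behind the grasp point. The pads swing forward as they close: fully open they stand 13 mm farther back than shut.
Start: joints at [-1.216, 0.26, -0.138, 1.173, 0, 1.571], TCP at [0.182, -0.492, 0.231] pointing down, gripper open.
Joint ranges: [-2.78, 2.78], [-0.83, 1.72], [-1.28, 1.37], [-1.9, 2.12], [-1.57, 1.48], [-3.14, 3.14]. Speed limits (rad/s): [2.57, 2.57, 3.14, 3.14, 3.14, 3.14].

## Interface

Orientations are given as a 3x3 rotation matrix whose columns are the frame's x, y, z axes.
In Python, from workcell import ctrl gives the robot as it stands. The module is installed in compiled form; this text tells all that it offers.
- The arm moves only by the shell command python3 -m crank 'ROWS' [OPENING]. ROWS is JSON, a list of rows, each a list of 6 numbers: the shift along the tool's x, y, z in cm, then the turn, a rotation vector about the tool's x, y, z in degrees. A call has 1 to 5 rows; each row is the pose to reach, as a shift and turn from the pose commanded when the call began, along the tool's axes at that moment; what a row does not reach only later rows make up. A row lasts 1/12 s, in which the tool goes at most 41.7 mm and 7.16 degrees, less where a joint would pass 70% of its speed; a pose out of reach is approached as far as the arm can. A call with a gripper value outside its range is refused whole. OPENING is the opening, from 0 (shut) to 1 (fully open), set as the call begins (- or left out, the last holds). The fingers move at their own pace and stop on an object; the grip force is fixed at half the most. Time passes only in rows, so rows that repeat a pose let the fingers close. It gives the time, the measured TCP pose, the force, the opening and the grip force at its end, in the units of the state.
- ctrl.get_state(): the state, without advancing time (a new reading comes with each control period).
- ctrl.grab_frame(name): name is "scene" or "top" or "wrist"; returns a dict with "color" (384x512x3 uint8, blue, green, red), "fx", "fy", "cx", "cy" (pixels), "extrinsics" (4x4, takes a point from world to camera coordinates). Camera axes: x right, y up, looking along -z (the intrinsics and any distortion apply to the point x, -y, -z); pixel columns grow to the right and rows downward; lengths in m; the calibration is good to about 2 mm. A picture is of the moment at which its call begins. There is no depth.
- ctrl.sign_off(): hands the job in; it is judged then, once.
The state is a dict: "time_s": time; "q": joint angles; "joint_vel": joint speeds; "joint_torque": joint torques, N m; "ee_pos": TCP position; "eef_rot": TCP orientation; "contact_force": force on the tool from outside, world axes, zero at the start; "ft_torque": the same for the moment, N m; "opening": opening from 0.0 (shut) to 1.0 (fully open); "gripper_force": force on a finger pad.
Only numpy, scipy, OpenCV 4.12 (cv2) and the standard library are available. Lean on these libraries where they do the work, as an engineer would, in place of code of your own. Each camera call takes 0.05 s, during which the arm holds its last target. There are 200 camera calls.

## Working session

There is one attempt and no reset: what is moved stays moved. The work goes in short steps, Python scripts to look and compute and a shell command to move; the robot and the scene stay as the last step left them, time stands still between calls to the robot, and variables do not carry over. Pictures are saved under pics/ and viewed, at most 10 in all, crops included, and the job is handed in when it is done.

```bash
mkdir -p pics; cat > h.py <<'E'
import numpy as np, cv2, json
from workcell import ctrl
def grab(n,save=None):
    f=ctrl.grab_frame(n)
    if save: cv2.imwrite('pics/'+save+'.png',f['color'])
    c={k:np.array(f[k]).tolist() for k in f if k!='color'}
    if save: json.dump(c,open('pics/'+save+'.json','w'))
    return f
def load(s): return json.load(open('pics/'+s+'.json'))
def ray(c,u,v):
    E=np.array(c['extrinsics']);R=E[:3,:3];t=E[:3,3]
    K=np.array([[c['fx'],0,c['cx']],[0,c['fy'],c['cy']],[0,0,1]])
    d=np.zeros(5)
    for k in c:
        if 'dist' in k: d=np.array(c[k],float)
    p=cv2.undistortPoints(np.array([[[u,v]]],float),K,d)[0,0]
    w=R.T@np.array([p[0],-p[1],-1]); return -R.T@t, w/np.linalg.norm(w)
def onz(c,u,v,z):
    o,d=ray(c,u,v); return o+d*(z-o[2])/d[2]
def tri(*obs):
    A=0;b=0
    for c,u,v in obs:
        o,d=ray(c,u,v);P=np.eye(3)-np.outer(d,d);A=A+P;b=b+P@o
    return np.linalg.solve(A,b)
def proj(c,p):
    E=np.array(c['extrinsics']);q=E[:3,:3]@np.array(p)+E[:3,3]
    return c['cx']+c['fx']*q[0]/-q[2], c['cy']+c['fy']*-q[1]/-q[2]
E
python3 - <<'E'
from h import *
a=[grab(n,n+'0') for n in('scene','top','wrist')]
for f in a: print({k:f[k] for k in f if k!='color'})
cv2.imwrite('pics/st.png',np.vstack([np.hstack([a[0]['color'],a[1]['color']])]) if 0 else cv2.resize(np.hstack([a[0]['color'],a[2]['color']]),(800,300)))
cv2.imwrite('pics/topb.png',cv2.resize(a[1]['color'],(800,600)))
print(ctrl.get_state())
E
```

```text
{'fx': 435.2758923356189, 'fy': 435.2758923356189, 'cx': 259.95193385044945, 'cy': 191.23496908687306, 'extrinsics': array([[ 0.31907323,  0.94763275, -0.01358102, -0.18179077],
       [-0.81059037,  0.28029921,  0.51417469,  0.40472572],
       [ 0.49105553, -0.15305073,  0.85757795, -1.40448838],
       [ 0.        ,  0.        ,  0.        ,  1.        ]])}
{'fx': 407.9902704964867, 'fy': 407.9902704964867, 'cx': 260.2967921059537, 'cy': 191.01721843002028, 'extrinsics': array([[-0.00190526, -0.99978026, -0.02087585,  0.0228649 ],
       [ 0.98569256, -0.00539607,  0.16846681, -0.60505908],
       [-0.16854243, -0.0202562 ,  0.98548624, -0.95606004],
       [ 0.        ,  0.        ,  0.        ,  1.        ]])}
{'fx': 271.1550112191229, 'fy': 271.1550112191229, 'cx': 256.8389373415005, 'cy': 199.00161302508832, 'extrinsics': array([[ 0.34745558, -0.93769474, -0.00178506, -0.52378713],
       [ 0.89310198,  0.33151096, -0.3040877 ,  0.04072157],
       [ 0.2857332 ,  0.10406273,  0.95264237, -0.38096894],
       [ 0.        ,  0.        ,  0.        ,  1.        ]])}
{'time_s': 0.15, 'q': array([-1.21599597e+00,  2.60519402e-01, -1.39068940e-01,  1.17271900e+00,
        4.23149404e-05,  1.57081765e+00]), 'joint_vel': array([-5.38876398e-05, -1.17510582e-03,  4.36670760e-03,  8.26972115e-04,
       -1.16972632e-04,  4.49521531e-04]), 'joint_torque': array([ 1.71859290e-03, -4.06006873e+01,  2.54166412e+01,  1.27175971e-02,
       -5.01408408e-05,  1.06050814e-05]), 'ee_pos': array([ 0.18221528, -0.49179922,  0.23066477]), 'eef_rot': array([[ 9.37723294e-01,  3.47382768e-01, -4.85252578e-04],
       [ 3.47383105e-01, -9.37722203e-01,  1.43160464e-03],
       [ 4.22826670e-05, -1.51101757e-03, -9.99998858e-01]]), 'contact_force': array([-0.03958619,  0.53878005, -0.33538491]), 'ft_torque': array([ 0.0080249 , -0.04420295,  0.01410305]), 'gripper_force': 0.0, 'opening': 1.0003168569602692}
```

View pics/topb.png

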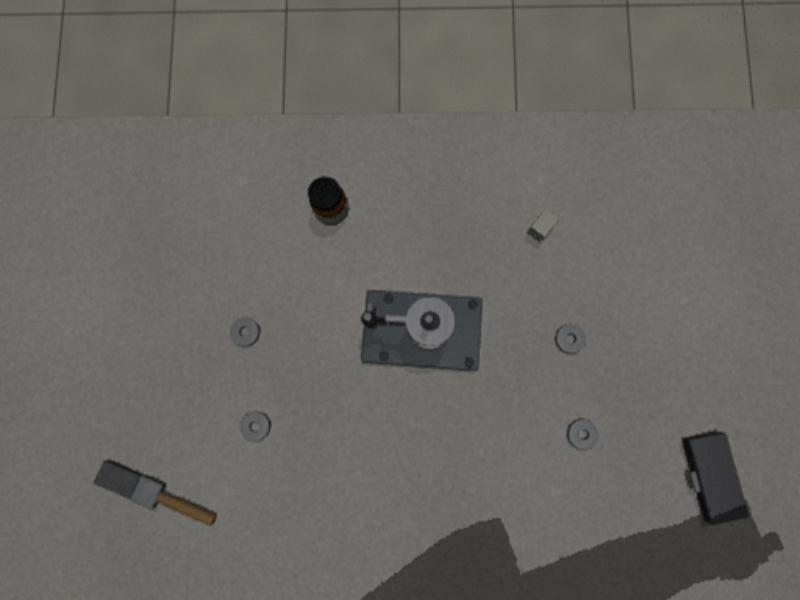

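View pics/scene0.png

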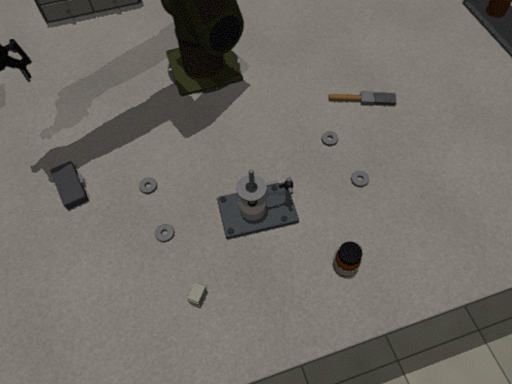

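The top view (800 px wide) shows rings at (571,338), (583,434), (245,332) and (255,426), with the pan at about (430,322) and the index column at (370,318) on its left. In the scene view the rings are at (148,186), (165,233), (330,138) and (360,179), and the stem top is near (252,172).

```bash
python3 - <<'E'
from h import *
t=load('top0');s=load('scene0')
T=[(571,338),(583,434),(245,332),(255,426)];S=[(165,233),(148,186),(360,179),(330,138)]
for a,b in zip(T,S): print(tri((t,a[0]*.64,a[1]*.64),(s,*b)).round(4), onz(t,a[0]*.64,a[1]*.64,.012).round(4))
print('pan',onz(t,430*.64,322*.64,.125), 'stem',tri((t,430*.64,319*.64),(s,252,172)))
print('col',onz(t,370*.64,316*.64,.125))
A=cv2.imread('pics/top0.png')[170:245,220:320];B=cv2.imread('pics/scene0.png')[155:230,205:305]
cv2.imwrite('pics/crop.png',cv2.convertScaleAbs(np.hstack([cv2.resize(x,(400,300),interpolation=cv2.INTER_CUBIC) for x in(A,B)]),alpha=1.6))
E
```

```text
[ 0.5466 -0.2452  0.0039] [ 0.5456 -0.2442  0.012 ]
[ 0.3932 -0.2586  0.0011] [ 0.3935 -0.2562  0.012 ]
[0.5588 0.289  0.0007] [0.5576 0.2865 0.012 ]
[0.4063 0.2662 0.0039] [0.4066 0.2642 0.012 ]
pan [ 0.55769225 -0.0146565   0.125     ] stem [ 0.55502062 -0.01262158  0.17848727]
col [0.56692536 0.07274557 0.125     ]
```

View pics/crop.png

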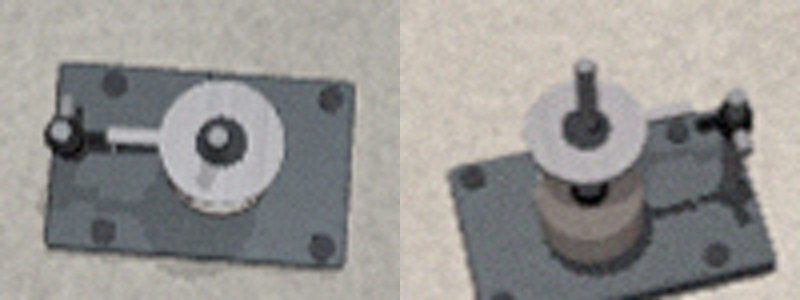

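```bash
cat >> h.py <<'E'
def shift(x,y,z,yaw=84.):
    "cm shift and turn in tool axes to reach a tool-down pose (tool x at world yaw)"
    from scipy.spatial.transform import Rotation as Ro
    s=ctrl.get_state();R=np.array(s['eef_rot']);a=np.radians(yaw);c,n=np.cos(a),np.sin(a)
    G=np.array([[c,n,0],[n,-c,0],[0,0,-1]])
    print('t',s['time_s'],'pos',s['ee_pos'].round(4),'F',s['contact_force'].round(2),'op',round(s['opening'],3),
     '->',(R.T@(np.array([x,y,z])-s['ee_pos'])*100).round(2),np.degrees(Ro.from_matrix(R.T@G).as_rotvec()).round(2))
E
python3 -m crank '[[2.8,-1.5,1.2,0,0,-6.4],[5.6,-3,2.4,0,0,-12.8],[8.4,-4.5,3.6,0,0,-19.2],[11.2,-6,4.8,0,0,-25.6],[14,-7.4,6,0,0,-32]]'
python3 -m crank '[[3.2,0.2,1.2,0,0,-6.4],[6.4,0.4,2.4,0,0,-12.8],[9.6,0.7,3.6,0,0,-19.2],[12.8,1,4.8,0,0,-25.6],[15.8,1.2,6,0,0,-32]]'
python3 -m crank '[[0,0,0,0,0,0],[0,0,0,0,0,0]]'
python3 - <<'E'
from h import *
grab('wrist','wr1'); shift(0.3935,-0.256,0.112); shift(.556,-.013,.285)
E
```

```text
time_s: 0.57
ee_pos: [0.2884, -0.3728, 0.1706]
eef_rot: [[0.607, 0.794, -0.0], [0.794, -0.607, 0.0], [0.0, -0.0, -1.0]]
contact_force: [0.5, -0.9, 0.1]
opening: 0.998
gripper_force: 0.0
time_s: 0.98
ee_pos: [0.3949, -0.2551, 0.1107]
eef_rot: [[0.093, 0.996, 0.0], [0.996, -0.093, 0.0], [0.0, 0.0, -1.0]]
contact_force: [-0.2, -0.9, 0.1]
opening: 1.002
gripper_force: 0.0
time_s: 1.15
ee_pos: [0.394, -0.255, 0.1104]
eef_rot: [[0.096, 0.995, -0.002], [0.995, -0.096, 0.001], [0.001, -0.002, -1.0]]
contact_force: [-0.4, -0.2, -0.4]
opening: 0.997
gripper_force: 0.0
t 1.2 pos [ 0.3938 -0.2561  0.111 ] F [-0.33  0.07  0.58] op 0.998 -> [ 0.01 -0.03 -0.1 ] [-0.08 -0.    0.36]
t 1.2 pos [ 0.3938 -0.2561  0.111 ] F [-0.33  0.07  0.58] op 0.998 -> [ 25.79  13.73 -17.42] [-0.08 -0.    0.36]
```

View pics/wr1.png

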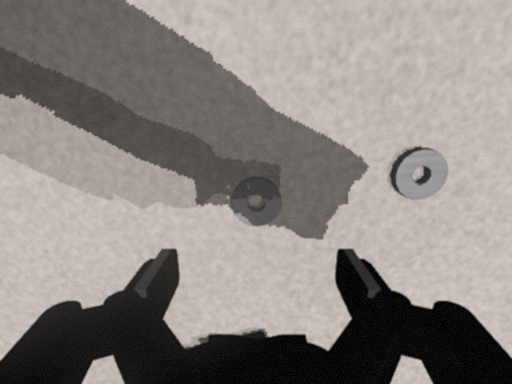

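Ring 2 sits at (256,201) in the wrist view, midway between the fingers. Ring 1 is at (420,174).

```bash
python3 -m crank '[[2.6,1.4,-3,0,0,0],[5.2,2.8,-6,0,0,0],[7.8,4.2,-9,0,0,0],[10.4,5.6,-11,0,0,0],[13,6.9,-13,0,0,0]]' >/dev/null
python3 -m crank '[[2.6,1.4,-1,0,0,0],[5.2,2.8,-2,0,0,0],[7.8,4.2,-3,0,0,0],[10.4,5.6,-4,0,0,0],[12.8,6.8,-4.4,0,0,0.4]]' >/dev/null
python3 -m crank '[[0,0,0,0,0,0],[0,0,0,0,0,0],[0,0,0,0,0,0]]'
python3 - <<'E'
from h import *
c=load('wr1'); print('ring2',onz(c,256.5,201.5,.012), 'ring1',onz(c,420,173.5,.012))
f=grab('wrist','wr2'); shift(.556,-.013,.285)
I=f['color']; cv2.imwrite('pics/wr2b.png',cv2.resize(I[60:300,96:416],(800,600),interpolation=cv2.INTER_CUBIC))
E
```

```text
time_s: 2.28
ee_pos: [0.5553, -0.0148, 0.2853]
eef_rot: [[0.108, 0.994, -0.001], [0.994, -0.108, -0.001], [-0.001, -0.001, -1.0]]
contact_force: [-0.2, -0.5, 0.0]
opening: 1.001
gripper_force: 0.0
ring2 [ 0.39248987 -0.25692932  0.012     ] ring1 [ 0.54308142 -0.24446482  0.012     ]
t 2.3333 pos [ 0.555  -0.0149  0.2853] F [-0.29 -0.53  0.26] op 1.003 -> [0.2  0.08 0.03] [-0.04  0.04 -0.2 ]
```

View pics/wr2b.png

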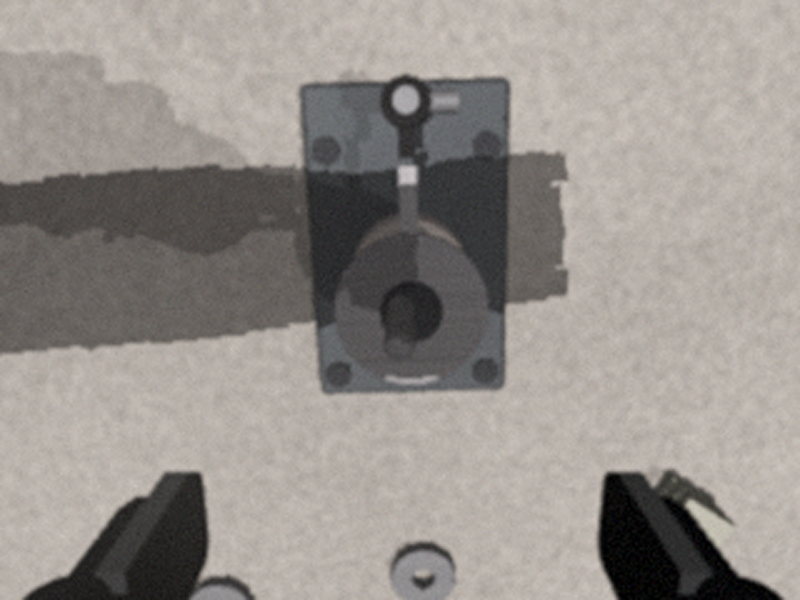

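The stem top is at about (399,347) in the crop, which is pixel (255.6,198.8) in the full frame. The pan disc is centred near (411,305), and the column is at (405,100), at the top.

```bash
python3 - <<'E'
from h import *
c=load('wr2');I=cv2.imread('pics/wr2.png')
print('stem',onz(c,255.6,198.8,.185).round(4),'pan',onz(c,260.5,182,.125).round(4))
t=load('top0');s=load('scene0')
print('stem tri',tri((c,255.6,198.8),(t,275.5,204),(s,251.25,171.5)).round(4), 'from top',onz(t,275.5,204,.185).round(4),'scene',onz(s,251.25,171.5,.185).round(4))
A=cv2.resize(I[160:220,220:300],(800,600),interpolation=cv2.INTER_CUBIC)
cv2.imwrite('pics/st2.png',cv2.convertScaleAbs(A,alpha=2.2))
E
```

```text
stem [ 0.5533 -0.0146  0.185 ] pan [ 0.5588 -0.014   0.125 ]
stem tri [ 0.5544 -0.0143  0.1819] from top [ 0.5542 -0.0144  0.185 ] scene [ 0.5576 -0.0137  0.185 ]
```

View pics/st2.png

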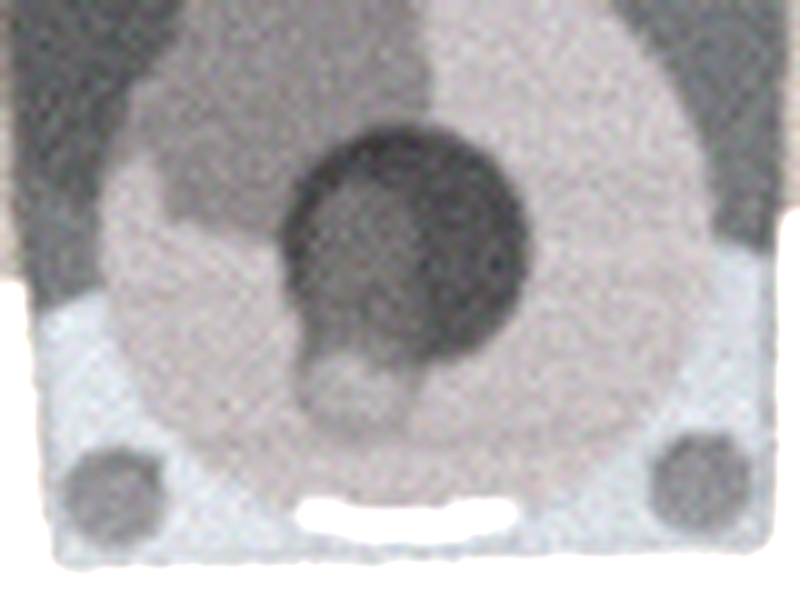

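The stem top's disc is centred at crop (358,385), which is pixel (255.4,198.0). The pan and its dark eccentric are centred at crop (407,243), which is pixel (260.2,183.8). The stem therefore stands about 5.5 mm to −x and 2 mm to +y of the pan's centre. Next I fetch ring 2.

```bash
python3 -m crank '[[-4,-2,2,0,0,0],[-7,-3.8,4.5,0,0,0],[-9.8,-5.4,7,0,0,0],[-12.2,-6.5,9.2,0,0,0],[-14.5,-7.6,11.5,0,0,0]]' >/dev/null
python3 -m crank '[[-2.7,-1.4,2.4,0,0,0],[-5.2,-2.8,4.6,0,0,0],[-7.6,-4.1,6.6,0,0,0],[-9.8,-5.3,8,0,0,0],[-11.3,-5.9,9,0,0,0]]' >/dev/null
python3 -m crank '[[0,0,0,0,0,0],[0,0,0,0,0,0]]' >/dev/null
python3 - <<'E'
from h import *
f=grab('wrist','wr3'); shift(.3925,-.2569,.0)
c=load('wr2'); print('stem',onz(c,255.4,198,.185).round(4),'pan',onz(c,260.2,183.8,.125).round(4))
# hole/outline by fitting an ellipse around the ring in wr1 and wr3
for n in('wr1','wr3'):
    c=load(n);I=cv2.imread(f'pics/{n}.png');u,v=proj(c,[.3925,-.2569,.012]);print(n,u,v)
I=f['color'];cv2.imwrite('pics/wr3b.png',cv2.convertScaleAbs(cv2.resize(I[180:330,156:356],(800,600),interpolation=cv2.INTER_CUBIC),alpha=1.8))
E
```

```text
t 3.3833 pos [ 0.3936 -0.256   0.0806] F [ 0.53 -0.14  0.08] op 1.005 -> [-0.1  -0.1   8.06] [ 0.01 -0.03 -0.21]
stem [ 0.5532 -0.0138  0.185 ] pan [ 0.5582 -0.0161  0.125 ]
wr1 256.50771120755576 201.4695452211622
wr3 258.01495918833234 211.27609780887798
```

View pics/wr3b.png

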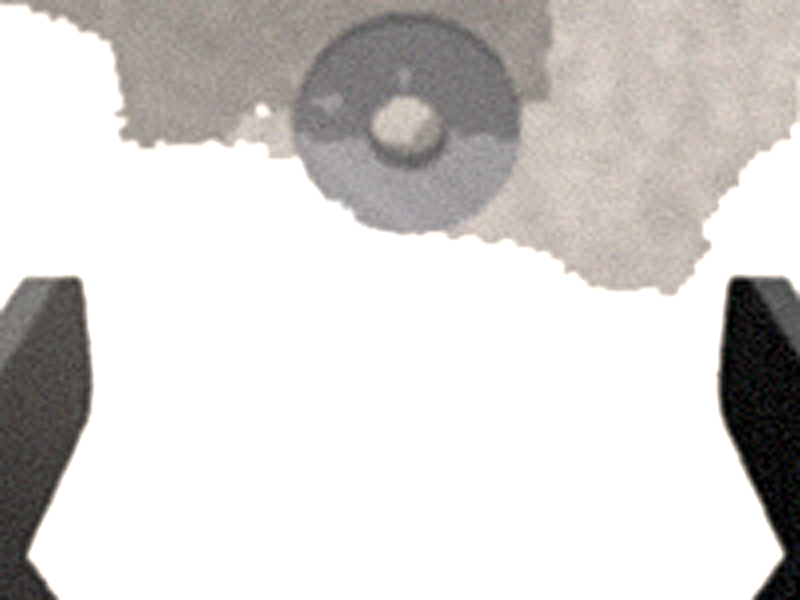

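The ring's hole is centred at crop (409,128), which is pixel (258,211.6), matching the prediction. I go down and grip.

```bash
python3 -m crank '[[-0.1,-0.1,3,0,0,0],[-0.1,-0.1,6,0,0,0],[-0.1,-0.1,7.4,0,0,0],[-0.1,-0.1,7.9,0,0,-0.2],[-0.1,-0.1,7.9,0,0,-0.2]]'
python3 -m crank '[[0,0,0,0,0,0],[0,0,0,0,0,0],[0,0,0,0,0,0],[0,0,0,0,0,0],[0,0,0,0,0,0]]' 0
python3 -m crank '[[0,0,-2,0,0,0],[0,0,-5,0,0,0],[0,0,-8,0,0,0],[0,0,-8,0,0,0],[0,0,-8,0,0,0]]'
python3 - <<'E'
from h import *
f=grab('wrist','wr4'); shift(.5532,-.0138,.24)
I=f['color'];cv2.imwrite('pics/wr4b.png',cv2.convertScaleAbs(cv2.resize(I[200:350,156:356],(800,600),interpolation=cv2.INTER_CUBIC),alpha=1.8))
c=load('wr4');p=ctrl.get_state()['ee_pos'];print(proj(c,[p[0],p[1],p[2]+.01]))
E
```

```text
time_s: 3.8
ee_pos: [0.3931, -0.2556, 0.001]
eef_rot: [[0.101, 0.995, -0.001], [0.995, -0.101, 0.001], [0.001, -0.001, -1.0]]
contact_force: [-0.3, -1.1, 0.2]
opening: 1.002
gripper_force: 0.0
time_s: 4.22
ee_pos: [0.3942, -0.2571, 0.0033]
eef_rot: [[0.102, 0.995, 0.002], [0.995, -0.102, -0.001], [-0.001, 0.003, -1.0]]
contact_force: [-2.0, 1.2, 10.8]
opening: 0.523
gripper_force: 59.4
time_s: 4.63
ee_pos: [0.3951, -0.2577, 0.0836]
eef_rot: [[0.102, 0.995, 0.005], [0.995, -0.102, -0.003], [-0.003, 0.005, -1.0]]
contact_force: [-0.1, -0.4, -1.6]
opening: 0.52
gripper_force: 61.9
t 4.6833 pos [ 0.3937 -0.2568  0.0821] F [ 0.5  -0.31 -1.74] op 0.519 -> [ 25.79  13.41 -15.79] [0.12 0.06 0.13]
(np.float64(255.7453671507142), np.float64(256.30608173573))
```

View pics/wr4b.png

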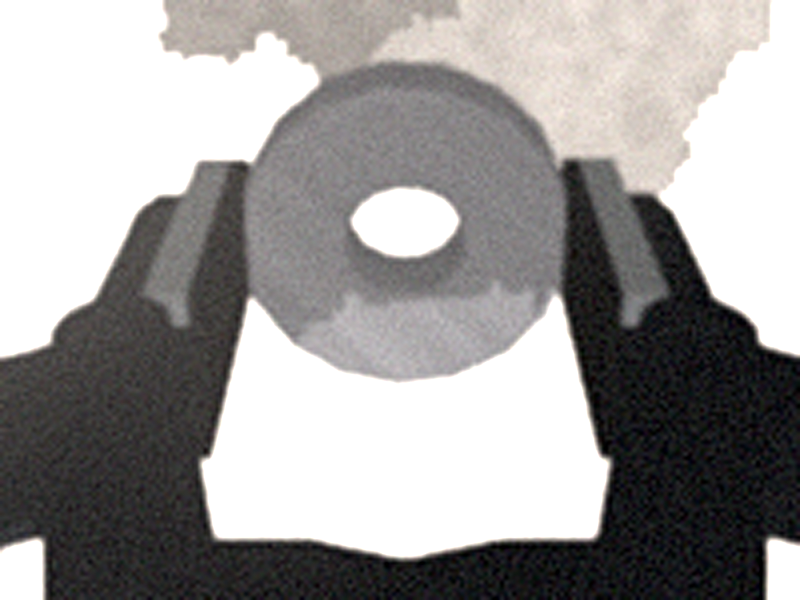

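The held ring's hole is centred at crop (406,236), which is pixel (257.1,258.6), midway between the fingers. I use that, together with the stem's pixel, for a relative move.

```bash
python3 - <<'E'
from h import *
s=ctrl.get_state();p=s['ee_pos'];R=s['eef_rot']
c=load('wr4');ztop=p[2]+.0095
for zz in(.0805,.082,.0836):
  r=onz(c,257.1,258.6,zz+.0095); print('ring',r.round(4))
st=np.array([.5532,-.0138])
for n in('wr1','wr2','wr3','wr4'):
    c=load(n);E=np.array(c['extrinsics']);Cp=-E[:3,:3].T@E[:3,3];print(n,Cp.round(4),np.degrees(np.arctan2(E[1,1],E[1,0])).round(2))
r=onz(load('wr4'),257.1,258.6,.082+.0095);d=np.array([st[0]-r[0],st[1]-r[1],0])
a=np.radians(84.2);T=np.array([[np.cos(a),np.sin(a),0],[np.sin(a),-np.cos(a),0],[0,0,-1]]);print('shift cm',(T.T@d*100).round(2))
E
```

```text
ring [ 0.3942 -0.2596  0.09  ]
ring [ 0.3943 -0.2587  0.0915]
ring [ 0.3944 -0.2578  0.0931]
wr1 [ 0.401  -0.1778  0.2543] 84.51
wr2 [0.563  0.0627 0.4291] 83.83
wr3 [ 0.4004 -0.1792  0.2239] 83.72
wr4 [ 0.4016 -0.1799  0.2272] 84.03
shift cm [25.97 13.33  0.  ]
```

```bash
python3 - <<'E'
from h import *
from scipy.optimize import least_squares
c=load('wr4');th=np.linspace(0,2*np.pi,361)
def ext(x,y,z,r):
    P=np.array([proj(c,[x+r*np.cos(t),y+r*np.sin(t),z]) for t in th]);return P[:,0].min(),P[:,0].max(),P[:,1].min(),P[:,1].max()
px=lambda X,Y:(156+X/4-.4,200+Y/4-.4)
L,_=px(245,0);Rr,_=px(567,0);_,U=px(0,88);_,D=px(0,380);_,B=px(0,62);hl,_=px(350,0);hr,_=px(462,0);_,hu=px(0,187)
def f(q):
    e=ext(*q,.024);b=ext(q[0],q[1],q[2]-.012,.024);h=ext(*q,.008)
    return [e[0]-L,e[1]-Rr,e[2]-U,e[3]-D,b[2]-B,h[0]-hl,h[1]-hr,h[2]-hu]
s=least_squares(f,[.394,-.258,.09]);print(s.x.round(4),np.round(s.fun,1))
for z in(.0915,):
  s2=least_squares(lambda q:f([q[0],q[1],z]),[.394,-.258]);print(s2.x.round(4),np.round(s2.fun,1))
# same fit to ring lying, as check: finger midpoints
E
```

```text
[ 0.3939 -0.2628  0.0856] [-0.4  0.4  0.4 -0.8 -0.8  0.5 -0.5  1.1]
[ 0.3942 -0.2598] [-2.1  2.1 -0.5  1.4 -1.9 -0.1  0.1  1.4]
```

```bash
python3 -m crank '[[2,1.3,-3.3,0,0,0],[4.5,2.7,-6.2,0,0,0],[7,4.3,-9,0,0,0],[9.5,5.8,-11.4,0,0,0],[12.4,7.5,-12.3,0,0,0]]' >/dev/null
python3 -m crank '[[3,2,0,0,0,0],[5.8,3.6,0,0,0,0],[8,4.9,0,0,0,0],[9.5,5.85,0,0,0,0],[9.5,5.85,0,0,0,0]]' >/dev/null
python3 -m crank '[[0,0,0,0,0,0],[0,0,0,0,0,0]]'
python3 - <<'E'
from h import *
f=grab('wrist','wr5'); shift(.5532,-.0138,.205)
I=f['color'];cv2.imwrite('pics/wr5b.png',cv2.convertScaleAbs(cv2.resize(I[150:300,156:356],(800,600),interpolation=cv2.INTER_CUBIC),alpha=2))
E
```

```text
time_s: 5.68
ee_pos: [0.547, -0.0526, 0.2029]
eef_rot: [[0.102, 0.995, -0.003], [0.995, -0.102, -0.0], [-0.001, -0.003, -1.0]]
contact_force: [0.1, -0.1, -1.2]
opening: 0.52
gripper_force: 62.1
t 5.7333 pos [ 0.5471 -0.053   0.2033] F [ 0.44  0.14 -1.79] op 0.52 -> [ 3.96  0.2  -0.17] [-0.15  0.03  0.08]
```

View pics/wr5b.png

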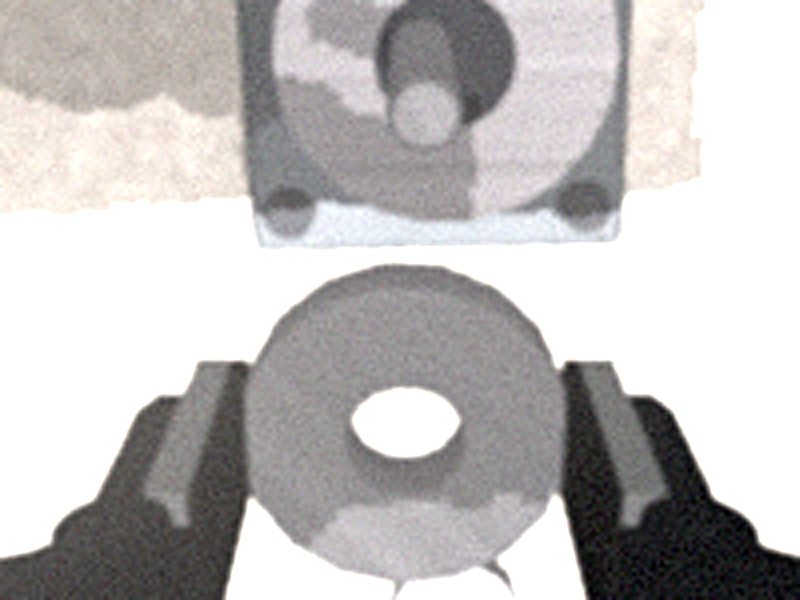

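The stem top is at crop (425,114), which is pixel (261.8,178.1). The held ring spans crop x 245–567, with its hole at about (406,436).

```bash
python3 - <<'E'
from h import *
from scipy.optimize import least_squares
c=load('wr5');th=np.linspace(0,2*np.pi,181)
E=np.array(c['extrinsics']);Cp=-E[:3,:3].T@E[:3,3];print('cam',Cp.round(4))
def ext(x,y,z,r):
    P=np.array([proj(c,[x+r*np.cos(t),y+r*np.sin(t),z]) for t in th]);return P[:,0].min(),P[:,0].max(),P[:,1].min(),P[:,1].max()
X=lambda x:156+x/4-.4
Y=lambda y:150+y/4-.4
def f(q):
    e=ext(*q,.024);b=ext(q[0],q[1],q[2]-.012,.024);h=ext(*q,.008)
    return [e[0]-X(245),e[1]-X(567),e[2]-Y(288),e[3]-Y(580),b[2]-Y(264),h[0]-X(350),h[1]-X(462),h[2]-Y(387)]
stem=onz(c,X(425),Y(114),.185);print('stem',stem.round(4))
a=np.radians(84.1);T=np.array([[np.cos(a),np.sin(a)],[np.sin(a),-np.cos(a)]])
q=least_squares(f,[.547,-.053,.21]).x;print('free',q.round(4),(T.T@(stem[:2]-q[:2])*100).round(2))
for z in(.2085,.2125):
  q=least_squares(lambda p:f([*p,z]),[.547,-.053]).x;print(z,q.round(4),(T.T@(stem[:2]-q)*100).round(2))
# stem fit: circles r=6 at z-1.2mm -> z free
g=lambda q:[ext(*q,.006)[i]-v for i,v in enumerate((X(389),X(461),Y(83),Y(147)))]
print('stem free',least_squares(g,[.553,-.014,.18]).x.round(4))
E
```

```text
cam [0.5547 0.0247 0.3467]
stem [ 0.5533 -0.0136  0.185 ]
free [ 0.5459 -0.058   0.2046] [4.49 0.28]
0.2085 [ 0.5461 -0.056 ] [4.29 0.28]
0.2125 [ 0.5463 -0.0541] [4.09 0.28]
stem free [ 0.5531 -0.0193  0.1623]
```

```bash
cat >> h.py <<'E'
def feel(n=6):
    F=[];P=[]
    for i in range(n):
        ctrl.grab_frame('scene');s=ctrl.get_state();F.append(s['contact_force']);P.append(s['ee_pos'])
    print('t',round(s['time_s'],2),'F',np.mean(F,0).round(2),'pos',np.mean(P,0).round(4),'op',round(s['opening'],3))
E
python3 -m crank '[[1.5,0.1,0,0,0,0],[3,0.2,0,0,0,0],[4.1,0.28,0,0,0,0],[4.1,0.28,0,0,0,0],[4.1,0.28,0,0,0,0]]' >/dev/null
python3 -c "from h import *; grab('scene','s1');feel()"
python3 -m crank '[[0,0,0.6,0,0,0],[0,0,1.2,0,0,0],[0,0,1.8,0,0,0],[0,0,2.3,0,0,0],[0,0,2.3,0,0,0]]' >/dev/null
python3 -c "from h import *; feel();grab('scene','s2');grab('wrist','wr6')"
```

```text
t 6.5 F [ 0.37 -0.03 -1.65] pos [ 0.5552 -0.0125  0.2043] op 0.522
t 7.22 F [ 0.01  0.06 -1.05] pos [ 0.5553 -0.0118  0.1811] op 0.521
```

```bash
python3 -m crank '[[-0.1,0,0.2,0,0,0],[-0.1,0,0.2,0,0,0]]' >/dev/null; python3 -c "from h import *; feel(4)"
python3 -m crank '[[-0.1,0,0,0,0,0],[-0.1,0,0,0,0,0]]' >/dev/null; python3 -c "from h import *; feel(4)"
python3 -m crank '[[-0.1,0,0,0,0,0],[-0.1,0,0,0,0,0]]' >/dev/null; python3 -c "from h import *; feel(4)"
python3 -m crank '[[0.2,0,0,0,0,0],[0.4,0,0,0,0,0],[0.4,0,0,0,0,0]]' >/dev/null; python3 -c "from h import *; feel(4)"
python3 -m crank '[[0.1,0,0,0,0,0],[0.1,0,0,0,0,0]]' >/dev/null; python3 -c "from h import *; feel(4)"
python3 -m crank '[[0.1,0,0,0,0,0],[0.1,0,0,0,0,0]]' >/dev/null; python3 -c "from h import *; feel(4)"
```

```text
t 7.68 F [ 0.43  0.01 -0.77] pos [ 0.5552 -0.0129  0.1792] op 0.519
t 8.05 F [ 0.05 -0.04 -1.14] pos [ 0.5552 -0.0138  0.1793] op 0.525
t 8.42 F [ 0.71  1.96 -1.58] pos [ 0.5552 -0.0144  0.1793] op 0.523
t 8.87 F [ 0.2   0.13 -1.79] pos [ 0.5555 -0.011   0.1793] op 0.517
t 9.23 F [-0.49 -1.37 -0.61] pos [ 0.5554 -0.0101  0.1793] op 0.52
t 9.6 F [-0.81 -4.06 -1.46] pos [ 0.5555 -0.0095  0.1792] op 0.527
```

Sideways contact forces appear at both ends (y = −.0144 and −.0100), so the stem is in the hole. I centre the ring and check.

```bash
python3 -m crank '[[-0.27,0,0,0,0,0],[-0.27,0,0,0,0,0],[-0.27,0,0,0,0,0]]' >/dev/null; python3 -c "from h import *; feel(6)"
python3 -m crank '[[0,0.15,0,0,0,0],[0,0.15,0,0,0,0],[0,0.15,0,0,0,0]]' >/dev/null; python3 -c "from h import *; feel(4)"
python3 -m crank '[[0,-0.3,0,0,0,0],[0,-0.3,0,0,0,0],[0,-0.3,0,0,0,0]]' >/dev/null; python3 -c "from h import *; feel(4)"
```

```text
t 10.15 F [ 0.13 -0.25 -1.6 ] pos [ 0.5556 -0.011   0.1794] op 0.523
t 10.6 F [-2.01  0.56 -0.78] pos [ 0.5564 -0.0115  0.1791] op 0.526
t 11.05 F [ 0.16  0.03 -1.51] pos [ 0.5544 -0.0114  0.1795] op 0.523
```

```bash
python3 -m crank '[[-0.07,0,0.8,0,0,0],[-0.07,0,1.6,0,0,0],[-0.07,0,2.4,0,0,0],[-0.07,0,3.2,0,0,0],[-0.07,0,4,0,0,0]]' >/dev/null; python3 -c "from h import *; feel(4)"
python3 -m crank '[[0,0,0.5,0,0,0],[0,0,1,0,0,0],[0,0,1.4,0,0,0],[0,0,1.7,0,0,0],[0,0,1.7,0,0,0]]' >/dev/null; python3 -c "from h import *; feel(6)"
```

```text
t 11.67 F [-0.37 -0.35 -1.55] pos [ 0.5528 -0.012   0.1376] op 0.52
t 12.38 F [-0.06 -0.04 -0.29] pos [ 0.5537 -0.012   0.1223] op 0.52
```

```bash
python3 -m crank '[[0,0,0.1,0,0,0],[0,0,0.1,0,0,0],[0,0,0.1,0,0,0]]' >/dev/null; python3 -c "from h import *; feel(4)"
python3 -m crank '[[0,0,0,0,0,0],[0,0,0,0,0,0],[0,0,0,0,0,0]]' 0.75 >/dev/null
python3 -m crank '[[0,0,0,0,0,0],[0,0,0,0,0,0],[0,0,0,0,0,0]]' 1
python3 -m crank '[[0,0,-3,0,0,0],[0,0,-6,0,0,0],[0,0,-9,0,0,0],[0,0,-12,0,0,0],[0,0,-16,0,0,0]]' >/dev/null
python3 -m crank '[[0,0,0,0,0,0],[0,0,0,0,0,0]]' >/dev/null
python3 - <<'E'
from h import *
grab('scene','s3');grab('top','t3'); f=grab('wrist','wr7'); shift(.5431,-.2445,.09)
a=cv2.imread('pics/scene0.png')[155:230,205:305];b=cv2.imread('pics/s3.png')[155:230,205:305]
w=cv2.resize(f['color'][60:300,96:496],(800,480)); w=cv2.resize(f['color'][100:250,176:336],(320,300),interpolation=cv2.INTER_CUBIC)
g=lambda x:cv2.resize(x,(400,300),interpolation=cv2.INTER_CUBIC)
cv2.imwrite('pics/v10.png',cv2.convertScaleAbs(np.hstack([g(b),cv2.resize(w,(400,300))]),alpha=1.8))
E
```

```text
t 12.83 F [-0.11 -0.21 -0.53] pos [ 0.554  -0.0121  0.1214] op 0.52
time_s: 13.33
ee_pos: [0.5539, -0.0121, 0.1213]
eef_rot: [[0.102, 0.995, 0.0], [0.995, -0.102, -0.0], [-0.0, 0.0, -1.0]]
contact_force: [-0.5, 0.6, 0.4]
opening: 1.002
gripper_force: 0.0
t 14.0667 pos [ 0.5531 -0.0121  0.2801] F [-0.1  -0.29 -0.06] op 1.002 -> [-23.22   1.42  19.01] [-0.12  0.01  0.13]
```

View pics/v10.png

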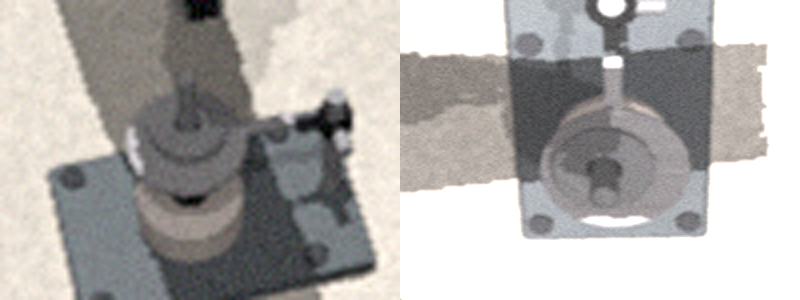

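The last picture shows the first ring flat on the pan with the stem through it: crop (188,130) in the scene half and (605,170) in the wrist half. Now ring 1.

```bash
cat >> h.py <<'E'
def findring(n,x0,y0,z=.012,w=.008):
    "refine a ring's centre: circle outlines projected into the picture, best mean gradient along the outline normal"
    c=load(n);g=cv2.GaussianBlur(cv2.cvtColor(cv2.imread(f'pics/{n}.png'),cv2.COLOR_BGR2GRAY),(0,0),1).astype(np.float32)
    gx,gy=cv2.Sobel(g,5,1,0)/8,cv2.Sobel(g,5,0,1)/8;th=np.linspace(0,2*np.pi,120,endpoint=False);best=(-1,)
    def sc(x,y,r):
        P=np.array([proj(c,[x+r*np.cos(t),y+r*np.sin(t),z]) for t in th],np.float32);d=P-P.mean(0);d/=np.linalg.norm(d,axis=1)[:,None]
        m=lambda a:cv2.remap(a,P[:,:1].copy(),P[:,1:].copy(),1)[:,0]
        return np.minimum(abs(m(gx)*d[:,0]+m(gy)*d[:,1]),8).mean()
    for st,wd in((.001,w),(.00025,.001)):
        xs=np.arange(-wd,wd+1e-9,st);cx,cy=(x0,y0)
        best=max((sc(cx+a,cy+b,.024)+sc(cx+a,cy+b,.008),cx+a,cy+b) for a in xs for b in xs);x0,y0=best[1:]
    print(n,'ring',np.round(best,4),'px',np.round(proj(c,[x0,y0,z]),1));return best
E
python3 -m crank '[[-4,0.3,1,0,0,0],[-8,0.6,2.5,0,0,0],[-11,0.8,5,0,0,0],[-13.5,1,7.5,0,0,0],[-16,1.1,10,0,0,0]]' >/dev/null
python3 -m crank '[[-2.6,0.1,2.5,0,0,0],[-5,0.2,4.8,0,0,0],[-7.2,0.3,7,0,0,0],[-7.2,0.3,7,0,0,0],[-7.2,0.3,7,0,0,0]]' >/dev/null
python3 - <<'E'
from h import *
grab('wrist','wr8')
findring('wr1',.393,-.257);findring('wr3',.393,-.257);findring('wr8',.5435,-.2445)
shift(.5431,-.2445,.0)
E
```

```text
wr1 ring [11.5134  0.3925 -0.2575] px [256.6 202.1]
wr3 ring [12.3165  0.3918 -0.2588] px [257.4 213.4]
wr8 ring [11.8473  0.544  -0.2462] px [261.5 202.3]
t 14.95 pos [ 0.5426 -0.2437  0.1097] F [-0.55  0.03  0.59] op 0.997 -> [-0.09  0.1  10.97] [-0.2  -0.1   0.08]
```

```bash
python3 -m crank '[[-0.12,0.13,3,0,0,0],[-0.12,0.13,6,0,0,0],[-0.12,0.13,9,0,0,0],[-0.12,0.13,10.7,0,0,0],[-0.12,0.13,10.7,0,0,0]]' >/dev/null
python3 -c "from h import *; feel(3)"
python3 -m crank '[[0,0,0,0,0,0],[0,0,0,0,0,0],[0,0,0,0,0,0],[0,0,0,0,0,0],[0,0,0,0,0,0]]' 0
python3 -m crank '[[0,0,-3,0,0,0],[0,0,-7,0,0,0],[0,0,-11,0,0,0],[0,0,-15,0,0,0],[0,0,-19,0,0,0]]'
python3 -c "from h import *; feel(4); shift(.554,-.0121,.205,84.1)"
```

```text
t 15.52 F [ 0.06 -0.23  0.53] pos [ 0.5454 -0.2446  0.0047] op 0.998
time_s: 15.93
ee_pos: [0.546, -0.246, 0.0066]
eef_rot: [[0.103, 0.995, 0.002], [0.995, -0.103, -0.001], [-0.001, 0.002, -1.0]]
contact_force: [-2.3, 1.7, 9.8]
opening: 0.513
gripper_force: 59.5
time_s: 16.35
ee_pos: [0.5446, -0.2454, 0.1965]
eef_rot: [[0.102, 0.995, 0.0], [0.995, -0.102, 0.0], [0.0, -0.0, -1.0]]
contact_force: [0.3, 0.3, -1.2]
opening: 0.513
gripper_force: 61.2
t 16.55 F [ 1.05  0.09 -0.18] pos [ 0.5481 -0.247   0.2008] op 0.507
t 16.55 pos [ 0.5461 -0.2461  0.1961] F [-0.32 -0.08 -2.13] op 0.507 -> [23.35 -1.61 -0.93] [0.21 0.07 0.02]
```

```bash
python3 -m crank '[[3,-0.2,0,0,0,0],[6.5,-0.4,0,0,0,0],[10,-0.65,0,0,0,0],[13.5,-0.9,0,0,0,0],[16.5,-1.1,0,0,0,0]]' >/dev/null
python3 -m crank '[[3,-0.2,0,0,0,0],[5.5,-0.35,0,0,0,0],[6.8,-0.45,0,0,0,0],[6.8,-0.45,0,0,0,0],[6.8,-0.45,0,0,0,0]]' >/dev/null
python3 -m crank '[[0,0,0,0,0,0],[0,0,0,0,0,0]]' >/dev/null
python3 -c "from h import *; feel(6); shift(.554,-.0121,.165,84.1); grab('wrist','wr9')"
```

```text
t 17.85 F [-0.07 -0.02 -1.56] pos [ 0.5536 -0.0132  0.1942] op 0.508
t 17.85 pos [ 0.5537 -0.0128  0.1944] F [-0.33 -0.98 -1.55] op 0.508 -> [0.08 0.03 2.94] [ 0.01  0.   -0.03]
```

```bash
python3 -m crank '[[0.1,0.04,0.8,0,0,0],[0.1,0.04,1.6,0,0,0],[0.1,0.04,2.3,0,0,0],[0.1,0.04,2.9,0,0,0],[0.1,0.04,2.9,0,0,0]]' >/dev/null; python3 -c "from h import *; feel(6)"
python3 -m crank '[[-0.1,0,0,0,0,0],[-0.2,0,0,0,0,0],[-0.2,0,0,0,0,0]]' >/dev/null; python3 -c "from h import *; feel(5)"
python3 -m crank '[[0.2,0,0,0,0,0],[0.4,0,0,0,0,0],[0.4,0,0,0,0,0]]' >/dev/null; python3 -c "from h import *; feel(5)"
```

```text
t 18.62 F [-0.85 -1.41 -0.73] pos [ 0.5538 -0.0114  0.1651] op 0.508
t 19.12 F [ 0.26 -0.21 -1.64] pos [ 0.5541 -0.0132  0.1654] op 0.511
t 19.62 F [-0.44 -5.12 -1.55] pos [ 0.5542 -0.0107  0.1652] op 0.509
```

```bash
python3 -m crank '[[-0.3,0,0,0,0,0],[-0.3,0,0,0,0,0],[-0.3,0,0.9,0,0,0],[-0.3,0,1.8,0,0,0],[-0.3,0,2.6,0,0,0]]' >/dev/null; python3 -c "from h import *; feel(4)"
python3 -m crank '[[0,0,0.5,0,0,0],[0,0,1,0,0,0],[0,0,1.5,0,0,0],[0,0,2,0,0,0],[0,0,2.2,0,0,0]]' >/dev/null; python3 -c "from h import *; feel(8)"
```

```text
t 20.23 F [ 1.05 -0.13 -1.91] pos [ 0.5531 -0.012   0.1375] op 0.51
t 21.05 F [-0.    0.24 -0.11] pos [ 0.5539 -0.0122  0.1172] op 0.511
```

```bash
python3 -m crank '[[0,0,0.05,0,0,0],[0,0,0.05,0,0,0],[0,0,0.05,0,0,0]]' 0.75 >/dev/null
python3 -m crank '[[0,0,0,0,0,0],[0,0,0,0,0,0],[0,0,0,0,0,0]]' 1
python3 -m crank '[[0,0,-3,0,0,0],[0,0,-6,0,0,0],[0,0,-9,0,0,0],[0,0,-12,0,0,0],[0,0,-16.5,0,0,0]]' >/dev/null
python3 -m crank '[[0,0,0,0,0,0],[0,0,0,0,0,0],[0,0,0,0,0,0]]' >/dev/null
python3 - <<'E'
from h import *
grab('scene','s4');grab('top','t4');f=grab('wrist','wr10'); shift(.554,-.0121,.28)
# grey profile of the wrist view along the column-pointer line, for heights of pointer and index tips
for n in('wr2','wr7','wr10'):
    c=load(n);I=cv2.cvtColor(cv2.imread(f'pics/{n}.png'),6)
    pc=np.array([.5585,-.016]);d=np.array([.103,.9947])
    for z,r in((.125,.065),(.11,.065),(.097,.065)): print(n,z,np.round(proj(c,[*(pc+d*r),z]),1),end=' ')
    print()
    if 1:
        r=np.array([proj(c,[*(pc+d*t),.11]) for t in np.arange(.02,.1,.002)],np.float32)
        print(cv2.remap(I,r[:,:1].copy(),r[:,1:].copy(),1)[:,0].tolist())
E
```

```text
time_s: 21.55
ee_pos: [0.5541, -0.0123, 0.1168]
eef_rot: [[0.102, 0.995, 0.0], [0.995, -0.102, -0.0], [-0.0, 0.0, -1.0]]
contact_force: [-0.3, -0.7, -0.3]
opening: 1.002
gripper_force: 0.0
t 22.3667 pos [ 0.553  -0.0123  0.2768] F [-0.16 -0.07  0.07] op 1.001 -> [ 0.03  0.09 -0.32] [-0.19  0.02  0.13]
wr2 0.125 [260.4 125.5] wr2 0.11 [260.3 124.9] wr2 0.097 [260.1 124.4] 
[66, 66, 63, 68, 61, 67, 62, 85, 87, 90, 91, 88, 89, 93, 90, 90, 91, 91, 151, 194, 193, 193, 142, 88, 59, 53, 49, 53, 52, 48, 50, 45, 51, 78, 154, 168, 167, 166, 158, 96]
wr7 0.125 [262.6 128.2] wr7 0.11 [262.3 127.5] wr7 0.097 [262.1 126.9] 
[65, 54, 64, 85, 88, 84, 96, 93, 90, 85, 87, 90, 90, 93, 94, 92, 92, 89, 91, 103, 189, 193, 163, 71, 54, 50, 53, 49, 53, 53, 46, 45, 51, 81, 157, 169, 167, 164, 159, 81]
wr10 0.125 [263.5 128.2] wr10 0.11 [263.2 127.4] wr10 0.097 [263.  126.8] 
[60, 64, 56, 53, 74, 88, 89, 95, 99, 90, 86, 92, 89, 89, 90, 93, 91, 92, 91, 92, 150, 194, 178, 92, 51, 50, 48, 54, 48, 52, 49, 45, 53, 84, 155, 168, 167, 166, 158, 92]
```

```bash
python3 -m crank '[[1,-3.5,0,0,0,0],[2,-7.5,0,0,0,0],[3,-11.5,2,0,0,0],[3.3,-15.5,4,0,0,0],[3.3,-19,7.5,0,0,0]]' >/dev/null
python3 -m crank '[[0,0,0,0,0,0],[0,0,0,0,0,0],[0,0,0,0,0,0]]' >/dev/null
cat > prof.py <<'E'
from h import *
def prof(n,z=.100):
    c=load(n);I=cv2.cvtColor(cv2.imread(f'pics/{n}.png'),6)
    pc=np.array([.5585,-.016]);d=np.array([.103,.9947]);e=np.array([.9947,-.103]);S=np.arange(-.03,.0301,.0015)
    for nm,rs in(('ptr',np.arange(.046,.062,.002)),('tip',(.061,.063,.065)),('idx',np.arange(.069,.080,.002)),('col',(.088,.09,.092,.094))):
        M=np.array([[proj(c,[*(pc+d*r+e*s),z]) for s in S] for r in rs],np.float32)
        print(n,nm,'s0px',M[0,20].round(0),cv2.remap(I,M[...,0].copy(),M[...,1].copy(),1).mean(0).astype(int).tolist())
E
python3 - <<'E'
from prof import *
grab('wrist','wr11'); shift(.36,.04,.2)
prof('wr10');prof('wr11')
E
```

```text
t 23.0833 pos [0.3813 0.0388 0.2143] F [ 0.72 -0.2   1.2 ] op 1.001 -> [-0.1  -2.14  1.42] [ 0.16 -0.03  0.12]
wr10 ptr s0px [263. 144.] [47, 47, 49, 46, 44, 42, 43, 45, 46, 50, 50, 51, 52, 52, 51, 54, 76, 97, 100, 100, 103, 91, 65, 53, 53, 54, 54, 54, 55, 56, 55, 54, 54, 54, 55, 54, 54, 55, 54, 54, 54]
wr10 tip s0px [263. 131.] [95, 93, 87, 79, 72, 71, 71, 71, 71, 73, 73, 74, 75, 75, 73, 81, 129, 165, 169, 168, 168, 145, 80, 52, 55, 56, 54, 55, 54, 56, 54, 56, 56, 56, 56, 56, 55, 54, 55, 56, 57]
wr10 idx s0px [263. 123.] [106, 105, 103, 100, 98, 96, 95, 97, 102, 106, 106, 105, 105, 107, 106, 100, 75, 51, 51, 51, 49, 54, 61, 73, 99, 105, 102, 102, 102, 104, 102, 103, 103, 102, 99, 99, 99, 99, 96, 83, 74]
wr10 col s0px [263. 106.] [99, 97, 95, 94, 95, 96, 95, 93, 94, 95, 87, 62, 50, 47, 68, 129, 160, 168, 168, 167, 165, 153, 115, 64, 48, 55, 97, 126, 129, 134, 132, 133, 131, 133, 126, 112, 104, 106, 105, 106, 106]
wr11 ptr s0px [446. 185.] [76, 77, 81, 82, 82, 83, 89, 93, 95, 94, 94, 95, 94, 90, 58, 84, 154, 165, 165, 166, 166, 185, 192, 188, 187, 188, 188, 189, 190, 192, 193, 190, 190, 192, 192, 189, 187, 187, 188, 186, 185]
wr11 tip s0px [449. 170.] [99, 99, 96, 96, 94, 96, 96, 96, 94, 92, 95, 94, 94, 87, 56, 90, 140, 147, 154, 156, 166, 189, 192, 189, 187, 186, 188, 188, 192, 191, 192, 193, 193, 190, 185, 185, 186, 192, 193, 187, 190]
wr11 idx s0px [451. 162.] [98, 96, 96, 94, 95, 94, 94, 95, 95, 92, 81, 77, 79, 81, 80, 69, 22, 8, 15, 18, 16, 15, 46, 158, 191, 191, 193, 194, 195, 194, 193, 194, 194, 193, 192, 190, 190, 190, 191, 193, 192]
wr11 col s0px [455. 142.] [59, 60, 57, 56, 52, 51, 52, 48, 28, 4, 5, 5, 5, 11, 16, 16, 14, 22, 39, 46, 46, 45, 45, 46, 46, 48, 44, 49, 95, 131, 144, 146, 145, 146, 143, 141, 162, 189, 192, 194, 196]
```

```bash
python3 - <<'E'
from h import *
findring('wr10',.554,-.0138,.122,.006)
for n,x,y in(('t4',.5576,.2865),('t4',.4066,.2642)): findring(n,x,y)
print(ctrl.get_state()['joint_vel'].round(3)); print(ctrl.sign_off())
E
```

```text
wr10 ring [ 7.7319  0.5532 -0.0128] px [258.1 184.6]
t4 ring [10.7762  0.5614  0.291 ] px [155.1 211. ]
t4 ring [11.4936  0.4078  0.2687] px [161.4 272.1]
[-0.004  0.009  0.053  0.003 -0.    -0.001]
the job is handed in; nothing more can be done
None
```

I threaded two rings over the stem and let each go on the pan. By camera measurement the pointer is about 4 mm past the index. The other two rings, the jar and the cassettes were left alone, and the job is handed in; no verdict came back.

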